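# Comb the ball-headed gift picks straight in their grooved tray

## Robot

A 6-joint arm with a two-finger parallel gripper is mounted at the origin on a cart in front of the work surface, level with it; the furniture and walls round the work are solid. World frame = base frame: x ahead of the robot, y to its left, z up, the work surface at z = 0. Lengths are in m, angles in degrees, forces in N, time in s.
With the tool pointing down it reaches from about 0.4 to 0.825 m from the base axis. Payload 7 kg.
Tool frame: the origin (TCP) lies at the very end of the fingers, on their centre line; the grasp point (between the pads) lies 19 mm behind it; z points along the fingers, y is the line along which they close (so a half turn about z gives the same grasp; the last joint's range is limited). The gripper opens to 88 mm and grips with 3 to 60 N. Pads are 19 mm wide; open, the fingers measure 130 mm over their backs; the gripper's body (78 mm by 193 mm) begins 47 mm behind the grasp point.
Start: joints at [-57.061, 20.546, 0.682, 0, -70.136, -16.507], TCP at [0.191, -0.647, 0.227] pointing down, gripper open.
Joint ranges: [-176.03, 176.03], [-82.01, 121.73], [-58.28, 71.71], [-173.87, 95.51], [-174.79, -0.11], [-173.66, 173.66]. Speed limits (degrees/s): [136.94, 136.94, 172.46, 180, 180, 180].

## Interface

Orientations are given as [roll, pitch, yaw] about the fixed x, y, z axes, in that order (R = Rz(yaw) Ry(pitch) Rx(roll)).
In Python, from plant import get_state, capture, close_job, regions_of gives the robot as it stands.
- The arm moves only by the tool jog_arm, never from a script. Its argument "moves" is a list of rows, each a list of 3 entries, a list of its own where there are three numbers: the shift along the tool's x, y, z in cm, then the turn about the tool's z in degrees, then the finger opening in cm, from 0 to 8.76. A call has 1 to 12 rows; each row shifts and turns the commanded pose from where the row before left it, along the tool's axes as they then stand; what a row does not reach is not made up. A row lasts 1/8 s, in which the tool goes at most 62.5 mm and 10.7 degrees, less where a joint would pass 70% of its speed; a pose out of reach is approached as far as the arm can. A call is refused whole if a number of a shift passes 6.25 or a number of a turn 10.7, either way. A call with a gripper value outside its range is refused whole. The fingers move at their own pace and stop on an object; "newtons" is the grip in N (left out, the last holds). Time passes only in rows, so rows that do not move let the fingers close. It gives the time, the measured TCP pose, the force, the opening and the grip force at its end, in the units of the state.
- get_state(): the state, without advancing time (a new reading comes with each control period).
- capture(name): name is "scene" or "top"; returns a dict with "pixels" (420x560x3 uint8, blue, green, red), "mtx" (3x3 intrinsics, pixels), "k1" (the pictures are not rectified: a ray, as slopes to the right and down, at radius r is drawn at 1 + k1 r^2 times it, then the intrinsics apply), "world_from_camera" (4x4, takes a point from camera to world coordinates). Camera axes: x right, y down, z forward; pixel columns grow to the right and rows downward; lengths in m; the calibration is good to about 2 mm. A picture is of the moment at which its call begins. There is no depth.
- close_job(): hands the job in; it is judged then, once.
Trained networks look in a picture, given as the dict that the camera call returned (one of the last four; its "shot" number tells which), for a name from the list of things; names that differ only in an ending like _2 or _b are one class to them, and where a whole thing is asked for, a point or a joint stands for the part that bears it (a point fixed in the world has none). Each returns a list of dicts, best first, with "confidence" (0 to 1); they miss things now and then, are a little off and sometimes report something else, mostly with a low value. They report only what shows in the picture. A call takes as long as a camera call. They do not tell look-alikes from the thing itself.
- regions_of(picture, thing): "pixels" (420x560 bool, what is visible of it) and "pixel" ([column, row] in pixels, amid what is visible of it).
The state is a dict: "time_s": time; "joints": joint angles; "qd": joint speeds; "joint_torque": joint torques, N m; "tcp_pos": TCP position; "eef_rot": TCP orientation; "contact_force": force on the tool from outside, world axes, zero at the start; "moment": the same for the moment, N m; "gripper_width": finger opening in m; "gripper_force": force on a finger pad.
Only numpy, scipy, OpenCV 4.12 (cv2) and the standard library are available. Lean on these libraries where they do the work, as an engineer would, in place of code of your own. Each camera call takes 0.05 s, during which the arm holds its last target. There are 200 camera calls.

## Task

The four ball-headed gift picks lie askew across the ribs of their tray: take the rake by its grip, set its tines on the ribs between the picks just in front of the slotted rail, and comb to near the picks' tips with light pressure all the way (never above 10 N), so that every pick settles straight in its own groove. Then put the rake back on its rest, without touching the picks with the gripper or disturbing the rose, the stamp and the jar.

Things in the scene. Friction and masses are not known exactly. Their poses are not given: they have to be found in the camera images.
- tray: Fixed wooden tray 188 x 182 mm. Origin: centre of its underside, on the table. x runs along the grooves, away from the robot, to the slotted rail; z up. Walls: sides 44 mm high at y = +-84 to 91 mm, far end 44 mm high, near end 34 mm high at x = -88 to -94 mm. Holds a ribbed pad, a rail and four picks; their measures below are in the tray's frame.
- pad_mid (a point): Centre of the grey ribbed pad, at crest height, 30 mm over the tray's underside (as built; tray x = -15 mm). Pad from tray x = +54 to -83 mm. Ribs along x, flat crests 6 mm wide at y = 0, +-28, +-56 mm; between them V grooves 8 mm deep. The pad is sprung: it starts to sink under about 2 N, then gives 1 mm per 4 N, 9 mm at most.
- rail_mid (a point): Middle of the brass rail's top: rail across the tray at tray x = +60 mm, 6 mm thick, top 44 mm over the tray's underside. Four slots 11 mm wide at y = -42, -14, +14, +42 mm, one per groove. The picks' balls lie behind it (x = 63 to 88 mm) and cannot pull through.
- rake: Loose rake, about 0.22 kg: wooden bar 18 (x) x 168 (y) x 16 (z) mm, a wooden grip block 24 (x) x 44 (y) x 44 (z) mm upright on its middle, a brass comb below. Origin: centre of the bar's underside; the bar's top is at +16 mm, the grip from +16 to +60 mm. Best gripped across its 24 mm (x) faces.
- rake_mid (a point): The rake's origin again. Five brass tines 6 (x) x 8 (y) mm, at y = 0, +-28, +-56 mm, x = 0, 24 mm long, hang from a brass strip 10 x 124 mm. Their ends lie 34 to 54 mm below this point: the comb's depth is set differently each time by a very stiff adjuster (it does not shift in use) and is not measured, so feel for the pad.
- rest: Fixed dark wooden rest 70 x 186 mm. Origin: centre of its underside, on the table. Two posts at y = +-77 mm carry the ends of the rake's bar on seats 70 mm up, between cheeks that flare upwards (about 3 mm play each side, tops at 89 mm). The rake starts home: origin 70 mm above the rest's origin, axes the same.
- pick1: Pick with red ball: wooden shaft 8 mm thick, ball 18 mm, 130 mm from the ball's centre to the tip. Origin on the shaft's axis where it passes the rail, 12 mm from the ball's centre; x points to the ball. Slot and groove at tray y = -42 mm. Starts lying across a crest, tip 15 to 24 mm off towards -y. Straight: tip in the groove of its slot.
- pick2: The same with yellow ball, slot and groove at tray y = -14 mm, starts with tip towards -y.
- pick3: The same with green ball, slot and groove at tray y = +14 mm, starts with tip towards +y.
- pick4: The same with blue ball, slot and groove at tray y = +42 mm, starts with tip towards +y.
- pick1_tip (a point): Tip of pick 1, centre of the shaft's end, 118 mm from the pick's origin. Settled in its groove it lies about 27 mm above the tray's underside, on a crest 34 mm.
- pick2_tip (a point): Tip of pick 2.
- pick3_tip (a point): Tip of pick 3.
- pick4_tip (a point): Tip of pick 4.
- rose: Loose pink soap rose, 59 mm wide, 37 mm high, on the table. Bystander.
- stamp: Loose wooden hand stamp 29 x 43 x 75 mm, standing. Bystander.
- jar: Loose cream jar with gold lid, 68 mm wide, 80 mm high. Bystander.
Things that resemble listed ones, but are neither listed nor needed, are in the scene too. What is shaped like the pick2 but purple is not meant.

How it is judged (in metres and radians):
On the way, in this order (a step that is already met when the one before it is completed fails the run):
1. the rake's tines press (over 1 N) on the tray's pad just in front of the rail, squarely in line with the ribs (contact force between rake and tray above 1 N and angle between the x axis of rake and the x axis of tray, either way round below 0.12 rad and y of rake in the frame of tray between -0.01 and 0.01 m and x of rake in the frame of tray above 0.03 m), for 0.1 s.
2. half way down the stroke the tines still press on the pad (over 1 N) (contact force between rake and tray above 1 N and angle between the x axis of rake and the x axis of tray, either way round below 0.12 rad and y of rake in the frame of tray between -0.01 and 0.01 m and x of rake in the frame of tray between -0.012 and 0.012 m), for 0.05 s.
3. near the picks' tips the tines still press on the pad (over 1 N) (contact force between rake and tray above 1 N and angle between the x axis of rake and the x axis of tray, either way round below 0.12 rad and y of rake in the frame of tray between -0.01 and 0.01 m and x of rake in the frame of tray below -0.03 m), for 0.05 s.
At the end, for the whole second after the job is handed in: Each pick is still in its own rail slot and at rest in its own groove: tip within 6 mm sideways of the groove's middle and under 30.5 mm above the tray's underside. The rake is released and at rest on its rest, level (0.08 rad), within 8 mm in x, 15 mm in y, 4 mm in height of home (y of pick1_tip in the frame of tray between -0.048 and -0.036 m and z of each of pick1_tip, pick2_tip, pick3_tip, pick4_tip in the frame of tray below 0.0305 m and x of pick1 in the frame of tray between 0.045 and 0.075 m and y of pick1 in the frame of tray between -0.048 and -0.036 m and linear speed of each of pick1, pick2, pick3, pick4, rake below 0.02 m/s and y of pick2_tip in the frame of tray between -0.02 and -0.008 m and x of pick2 in the frame of tray between 0.045 and 0.075 m and y of pick2 in the frame of tray between -0.02 and -0.008 m and y of pick3_tip in the frame of tray between 0.008 and 0.02 m and x of pick3 in the frame of tray between 0.045 and 0.075 m and y of pick3 in the frame of tray between 0.008 and 0.02 m and y of pick4_tip in the frame of tray between 0.036 and 0.048 m and x of pick4 in the frame of tray between 0.045 and 0.075 m and y of pick4 in the frame of tray between 0.036 and 0.048 m and x of rake in the frame of rest between -0.008 and 0.008 m and y of rake in the frame of rest between -0.015 and 0.015 m and z of rake in the frame of rest between 0.066 and 0.074 m and angle between rake's own z axis and vertical below 0.08 rad); the robot touches nothing.
It fails at once if the rake presses on the tray with more than 12 N (contact force between rake and tray above 12 N).
It fails at once if the gripper or arm touches the picks (contact force between any of the fingers, the arm and pick1 above 0.5 N or contact force between any of the fingers, the arm and pick2 above 0.5 N or contact force between any of the fingers, the arm and pick3 above 0.5 N or contact force between any of the fingers, the arm and pick4 above 0.5 N).
It fails at once if a bystander (rose, stamp, jar) is moved more than 15 mm (distance of any of rose, stamp, jar from where it was at the start of the episode above 0.015 m).
It also fails if it takes over 58 s, if anything falls off the work surface, if the arm or the gripper's body presses on something with over 40 N, if the wrist force passes 120 N, or if a joint passes its speed limit or range.

## Working session

There is one attempt and no reset: what is moved stays moved. The work goes in short steps, Python scripts to look and compute and a tool call to move; the robot and the scene stay as the last step left them, time stands still between calls to the robot, and variables do not carry over. Pictures are saved under pics/ and viewed, at most 10 in all, crops included, and the job is handed in when it is done.

Besides the shell and the picture viewer there is one more tool, called after "Request:" by a JSON object that holds its "fn" and its "kwargs". jog_arm: Moves the arm, as the interface text tells. Its arguments: {"type":"object","properties":{"moves":{"type":"array"},"newtons":{"type":"number"}},"required":["moves"]}

```bash
ls; mkdir -p pics
cat > h.py <<'E'
import numpy as np, cv2, pickle
from plant import *
def ray(p,uv):
    K=p["mtx"];k=p["k1"]
    d=np.array([(uv[0]-K[0][2])/K[0][0],(uv[1]-K[1][2])/K[1][1]])
    s=d.copy()
    for _ in range(20): s=d/(1+k*(s@s))
    T=np.array(p["world_from_camera"]);return T[:3,3],T[:3,:3]@np.r_[s,1]
def atz(p,uv,z):
    o,r=ray(p,uv);return o+r*(z-o[2])/r[2]
def proj(p,X):
    T=np.array(p["world_from_camera"]);c=T[:3,:3].T@(np.array(X)-T[:3,3]);s=c[:2]/c[2]
    s=s*(1+p["k1"]*(s@s));K=p["mtx"];return np.array([K[0][0]*s[0]+K[0][2],K[1][1]*s[1]+K[1][2]])
E
python3 - <<'E'
from h import *
s=get_state();print({k:np.round(v,3) for k,v in s.items()})
for n in("scene","top"):
    p=capture(n);cv2.imwrite(f"pics/{n}0.png",p["pixels"]);pickle.dump(p,open(n+"0.pkl","wb"))
    print(n,p["k1"],np.round(p["world_from_camera"],3).tolist(),np.round(p["mtx"],1).tolist())
    for t in["tray","pad_mid","rail_mid","rake","rake_mid","rest","pick1","pick2","pick3","pick4","pick1_tip","pick2_tip","pick3_tip","pick4_tip","rose","stamp","jar"]:
        try: print(t,[(np.round(r["pixel"]).tolist(),round(r["confidence"],2),int(np.sum(r["pixels"]))) for r in regions_of(p,t)])
        except Exception as e: print(t,e)
E
```

```text
pics
{'time_s': np.float64(0.0), 'joints': array([-5.7062e+01,  2.0593e+01,  6.3300e-01, -1.8000e-02, -7.0136e+01,
       -1.6506e+01]), 'qd': array([-0.009, -0.135, -0.003, -0.025,  0.06 , -0.063]), 'joint_torque': array([-0.0000e+00, -5.8271e+01,  2.9306e+01,  6.9980e+00,  7.0000e-03,
       -0.0000e+00]), 'tcp_pos': array([ 0.191, -0.647,  0.226]), 'eef_rot': array([ 1.79903e+02, -1.10000e-02, -1.63574e+02]), 'contact_force': array([-0.31 , -0.62 , -0.716]), 'moment': array([-0.036, -0.029, -0.038]), 'gripper_force': np.float64(0.0), 'gripper_width': np.float64(0.087)}
scene 0.06604801438307423 [[-0.479, -0.396, 0.784, -0.435], [-0.878, 0.216, -0.427, 0.508], [-0.0, -0.893, -0.451, 0.672], [0.0, 0.0, 0.0, 1.0]] [[516.2, 0.0, 277.1], [0.0, 516.2, 201.2], [0.0, 0.0, 1.0]]
tray [([193.0, 268.0], 0.92, 4298)]
pad_mid [([193.0, 265.0], 0.79, 4460)]
rail_mid [([192.0, 267.0], 0.98, 4405)]
rake [([317.0, 213.0], 0.97, 624), ([191.0, 266.0], 0.34, 4519)]
rake_mid [([316.0, 215.0], 0.59, 672)]
rest [([301.0, 236.0], 0.58, 853)]
pick1 [([181.0, 257.0], 0.6, 74), ([201.0, 252.0], 0.59, 141),
[... 1433 characters left out ...]
], 0.47, 133)]
pick3 [([168.0, 224.0], 0.73, 205), ([189.0, 235.0], 0.73, 4458), ([207.0, 234.0], 0.72, 167), ([180.0, 226.0], 0.67, 192), ([196.0, 232.0], 0.65, 170), ([161.0, 158.0], 0.47, 133)]
pick4 [([168.0, 224.0], 0.73, 205), ([189.0, 235.0], 0.73, 4458), ([207.0, 234.0], 0.72, 167), ([180.0, 226.0], 0.67, 192), ([196.0, 232.0], 0.65, 170), ([161.0, 158.0], 0.47, 133)]
pick1_tip [([205.0, 233.0], 0.63, 153)]
pick2_tip [([168.0, 152.0], 0.6, 152), ([193.0, 235.0], 0.54, 137)]
pick3_tip [([183.0, 226.0], 0.49, 140)]
pick4_tip [([170.0, 224.0], 0.47, 115)]
rose [([266.0, 280.0], 0.55, 369)]
stamp [([194.0, 228.0], 0.68, 240), ([248.0, 149.0], 0.46, 190)]
jar [([403.0, 232.0], 0.88, 649)]
```

Run:
```python
from h import *
p=pickle.load(open("top0.pkl","rb"))["pixels"];cv2.imwrite("pics/t1.png",cv2.resize(p[130:310,120:360],None,fx=3.3,fy=3.3,interpolation=cv2.INTER_CUBIC))
p=pickle.load(open("scene0.pkl","rb"))["pixels"];cv2.imwrite("pics/s1.png",p)
```

```text
(no output)
```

View pics/t1.png

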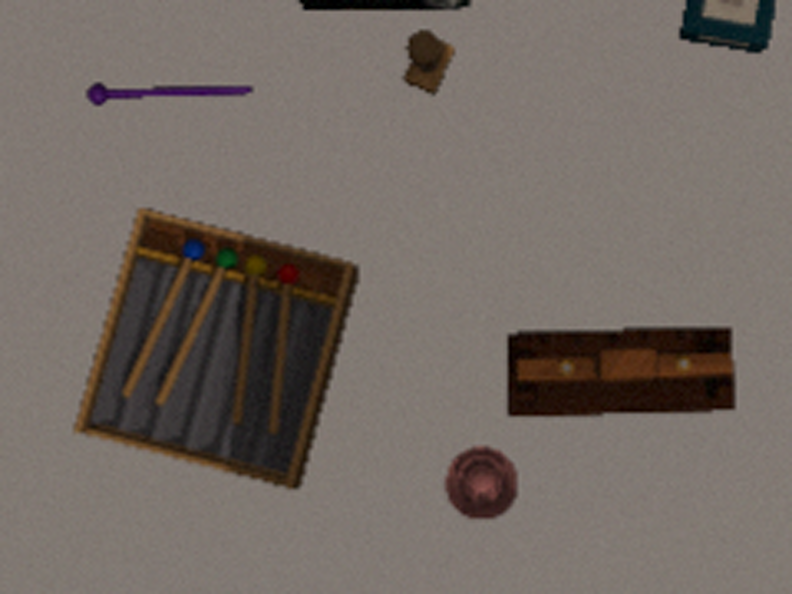

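View pics/s1.png

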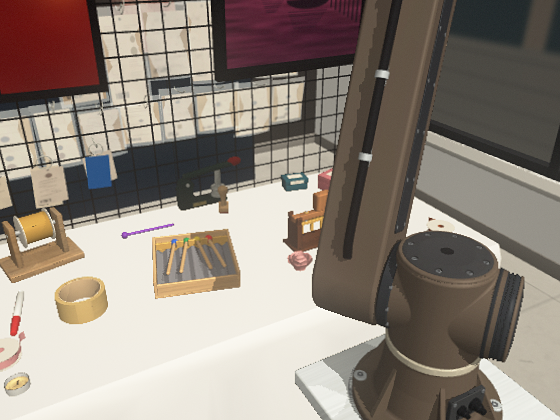

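View pics/top0.png

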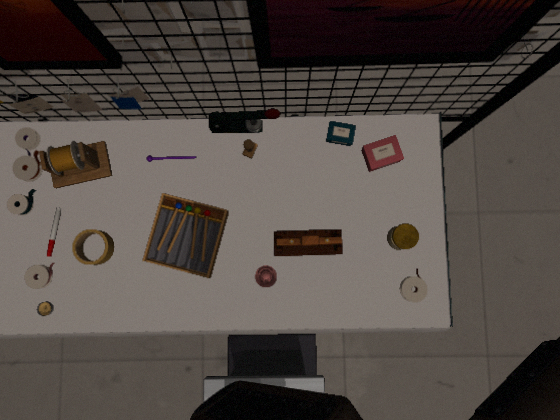

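The top view (full pixels) shows the tray at (185,235) with red, yellow, green and blue picks. The rake is on the dark rest at (308,242), and nearby are the rose (265,276), stamp (249,149) and jar (403,236).

Look-alikes: a purple pick outside the tray at (170,158), and the blue and pink boxes at (341,132) and (382,153). For the rake, the only candidate is (308,242). The crop confirms its bar, grip block and two screws.

```bash
cat > fit.py <<'E'
from h import *
from scipy.optimize import minimize
S=4
def sil(p,parts,q,roi):
    c,s=np.cos(q[2]),np.sin(q[2]);m=np.zeros(((roi[3]-roi[1])*S,(roi[2]-roi[0])*S),np.uint8)
    for P in parts:
        X=np.c_[P[:,0]*c-P[:,1]*s+q[0],P[:,0]*s+P[:,1]*c+q[1],P[:,2]]
        uv=(np.array([proj(p,x) for x in X])-roi[:2]+.5)*S
        h=cv2.convexHull(uv.astype(np.float32));cv2.fillConvexPoly(m,np.round(h*16).astype(np.int32),1,shift=4)
    return cv2.resize(m.astype(np.float32),None,fx=1/S,fy=1/S,interpolation=cv2.INTER_AREA)
def box(x,y,z): return np.array([[a,b,c] for a in x for b in y for c in z])
def fit(p,parts,mask,roi,q0):
    M=mask[roi[1]:roi[3],roi[0]:roi[2]].astype(np.float32)
    f=lambda q:np.abs(sil(p,parts,q,roi)-M).sum()/M.sum()
    sim=np.array([q0]+[np.array(q0)+d for d in np.diag([.01,.01,.08])])
    r=minimize(f,q0,method="Nelder-Mead",options=dict(initial_simplex=sim,xatol=1e-4,fatol=1e-4));return r.x,r.fun
TRAY=[box((-.094,.094),(-.091,.091),(0,.034)),box((-.088,.094),(-.091,.091),(.034,.044))]
RAKE=[box((-.009,.009),(-.084,.084),(.070,.086)),box((-.012,.012),(-.022,.022),(.086,.130))]
REST=[box((-.035,.035),(-.093,.093),(0,.01))]
E
python3 - <<'E'
from fit import *
p=pickle.load(open("top0.pkl","rb"));im=p["pixels"].astype(int)
hsv=cv2.cvtColor(p["pixels"],cv2.COLOR_BGR2HSV)
print("colors table",im[300,200],"tray wall",im[258,146],"rake",im[240,310],im[241,285],"rest",im[250,285])
bg=cv2.medianBlur(p["pixels"],3).astype(int)
roi=(135,185,240,290)
tab=np.median(im[285:300,130:240].reshape(-1,3),0);d=np.abs(bg-tab).max(2)
m=d>35
print("tray",fit(p,TRAY,m,roi,[*atz(p,(186,236),.04)[:2],-.28]))
roi2=(265,222,352,264)
dd=im[:,:,2]-im[:,:,0]
print(np.percentile(dd[222:264,265:352],[5,25,50,75,95]))
for th in (28,35,42):
    print("rake",fit(p,RAKE,cv2.medianBlur((dd>th).astype(np.uint8),3),roi2,[*atz(p,(308,241),.1)[:2],.02]))
print("rest",fit(p,REST,d>35,roi2,[*atz(p,(308,243),.04)[:2],.02]))
for n,uv in dict(red=(207,213),blue=(179,205),green=(188.5,208.5),yellow=(197.5,210.5)).items(): print(n,atz(p,uv,.034))
for n,uv in dict(rose=(265,276),stamp=(249,149),jar=(403,236)).items(): print(n,atz(p,uv,.04))
v=p["pixels"].copy()
E
```

```text
colors table [113 120 125] tray wall [23 39 54] rake [21 46 88] [17 39 75] rest [ 2 12 28]
tray (array([ 0.52901703,  0.20114697, -0.27905371]), np.float64(0.017726682126522064))
[12. 14. 16. 27. 61.]
rake (array([ 0.50492212, -0.12392322,  0.01506337]), np.float64(0.2530357241630554))
rake (array([ 0.50471477, -0.12533539,  0.01806937]), np.float64(0.14710968732833862))
rake (array([ 0.50404889, -0.12536179,  0.0225503 ]), np.float64(0.31089743971824646))
rest (array([ 0.50573583, -0.12569528,  0.00726298]), np.float64(0.03194129467010498))
red [0.58609467 0.14348226 0.034     ]
blue [0.60906644 0.21874006 0.034     ]
green [0.59913714 0.19317    0.034     ]
yellow [0.59329966 0.16898697 0.034     ]
rose [ 0.41615838 -0.01015439  0.04      ]
stamp [0.7575712  0.02868544 0.04      ]
jar [ 0.51520126 -0.37507121  0.04      ]
```

Request:
{"fn": "jog_arm", "kwargs": {"moves": [[[0,0,0],-10.65,8.7],[[0,0,0],-10.65,8.7],[[0,0,0],-10.65,8.7],[[0,0,0],-10.65,8.7],[[0,0,0],-10.65,8.7],[[0,0,0],-10.65,8.7],[[0,0,0],-10.65,8.7],[[0,0,0],0,8.7]]}}

```text
time_s: 2.8
tcp_pos: [0.1909, -0.6474, 0.2266]
eef_rot: [-180.0, -0.0, -89.1]
contact_force: [-0.3, 0.4, -1.0]
gripper_width: 0.0871
gripper_force: 0.0
```

Request:
{"fn": "jog_arm", "kwargs": {"moves": [[[-4.3,-2.69,0],0,8.7],[[-4.3,-2.69,0],0,8.7],[[-4.3,-2.69,0],0,8.7],[[-4.3,-2.69,0],0,8.7],[[-4.3,-2.69,0],0,8.7],[[-4.3,-2.69,0],0,8.7],[[-4.3,-2.69,0],0,8.7],[[-4.3,-2.69,0],0,8.7],[[-4.3,-2.69,0],0,8.7],[[-4.3,-2.69,0],0,8.7],[[-4.3,-2.69,0],0,8.7],[[-4.3,-2.69,0],0,8.7]]}}

```text
time_s: 4.3
tcp_pos: [0.5056, -0.1243, 0.227]
eef_rot: [-180.0, 0.0, -89.3]
contact_force: [0.8, -1.4, 0.4]
gripper_width: 0.0869
gripper_force: 0.0
```

Request:
{"fn": "jog_arm", "kwargs": {"moves": [[[0,0,0],0,8.7],[[0,0,0],0,8.7]]}}

```text
time_s: 4.55
tcp_pos: [0.5047, -0.1258, 0.2265]
eef_rot: [180.0, -0.0, -89.1]
contact_force: [0.0, -0.6, 0.2]
gripper_width: 0.0869
gripper_force: 0.0
```

Request:
{"fn": "jog_arm", "kwargs": {"moves": [[[0,0,4],0,8.7],[[0,0,4],0,8.7],[[0,0,3.5],0,8.7],[[0,0,1.85],0,8.7],[[0,0,0],0,8.7],[[0,0,0],0,8.7]]}}

```text
time_s: 5.3
tcp_pos: [0.5052, -0.1266, 0.0941]
eef_rot: [-179.9, -0.0, -89.1]
contact_force: [0.7, 0.0, 0.3]
gripper_width: 0.087
gripper_force: 0.0
```

Request:
{"fn": "jog_arm", "kwargs": {"moves": [[[0,0,0],0,4],[[0,0,0],0,3],[[0,0,0],0,3],[[0,0,0],0,3],[[0,0,0],0,1.5],[[0,0,0],0,1.5],[[0,0,0],0,1.5],[[0,0,0],0,1.5],[[0,0,0],0,1.5]], "newtons": 25}}

```text
time_s: 6.42
tcp_pos: [0.5047, -0.126, 0.093]
eef_rot: [180.0, 0.0, -89.0]
contact_force: [-0.4, 0.3, 0.6]
gripper_width: 0.0237
gripper_force: 25.0
```

Request:
{"fn": "jog_arm", "kwargs": {"moves": [[[0,0,-2],0,1.5],[[0,0,-3],0,1.5],[[0,0,-3],0,1.5],[[0,0,-2],0,1.5],[[0,0,0],8.45,1.5],[[0,0,0],8.45,1.5],[[0,0,0],0,1.5],[[0,0,0],0,1.5]]}}

```text
time_s: 7.42
tcp_pos: [0.5046, -0.1259, 0.1928]
eef_rot: [180.0, -0.0, -105.7]
contact_force: [0.1, -0.6, -2.7]
gripper_width: 0.024
gripper_force: 25.0
```

Request:
{"fn": "jog_arm", "kwargs": {"moves": [[[-3.21,0.22,0],0,1.5],[[-3.21,0.22,0],0,1.5],[[-3.21,0.22,0],0,1.5],[[-3.21,0.22,0],0,1.5],[[-3.21,0.22,0],0,1.5],[[-3.21,0.22,0],0,1.5],[[-3.21,0.22,0],0,1.5],[[-3.21,0.22,0],0,1.5],[[-3.21,0.22,0],0,1.5],[[-3.21,0.19,0],0,1.5],[[0,0,0],0,1.5],[[0,0,0],0,1.5]]}}

```text
time_s: 8.93
tcp_pos: [0.5717, 0.1885, 0.1926]
eef_rot: [180.0, -0.0, -105.8]
contact_force: [-0.0, 0.3, -2.0]
gripper_width: 0.0237
gripper_force: 25.0
```

```bash
cat > look.py <<'E'
from fit import *
import sys
tag=sys.argv[1]
F=[]
for n in("scene","top"):
    p=capture(n);pickle.dump(p,open(n+tag+".pkl","wb"));F.append(get_state()["contact_force"])
s=get_state();print(s["time_s"],np.round(s["tcp_pos"],4),np.round(s["eef_rot"],2),np.round(F,2).tolist(),np.round(s["moment"],3))
a=pickle.load(open("scene"+tag+".pkl","rb"))["pixels"][200:310,120:280];b=pickle.load(open("top"+tag+".pkl","rb"))["pixels"][180:290,120:260]
cv2.imwrite(f"pics/v{tag}.png",np.vstack([cv2.resize(x,(400*2,300*2)) [::1] for x in(a,b)]) if 0 else np.hstack([cv2.resize(a,(400,275),interpolation=3),cv2.resize(b,(390,275),interpolation=3)]))
E
python3 look.py 1
```

```text
9.025 [0.5718 0.188  0.1929] [ 1.7998e+02 -2.0000e-02 -1.0590e+02] [[-0.47, 0.54, -2.38], [0.46, 0.45, -3.2]] [0.003 0.074 0.027]
```

View pics/v1.png

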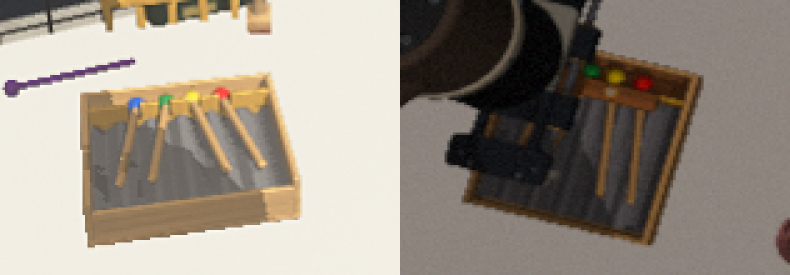

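The scene crop (left) shows picks askew and the brass comb hanging at the top edge, at crop (105–255, 0–30). The top crop (right) shows the rake's right half just in front of the rail. I'll look at the comb in close-up.

Run:
```python
from fit import *
p=pickle.load(open("scene1.pkl","rb"))
cv2.imwrite("pics/c1.png",cv2.resize(p["pixels"][140:260,140:260],None,fx=5,fy=5,interpolation=cv2.INTER_CUBIC))
s=get_state();y=np.radians(-15.9);c=np.array([.5718,.1885])
for d in (34,44,54):
    print(d,[((proj(p,[c[0]-np.sin(y)*t,c[1]+np.cos(y)*t,.170-d/1000])-[140,140])*5).round().tolist() for t in(-.056,-.028,0,.028,.056)])
```

```text
34 [[363.0, 319.0], [301.0, 325.0], [239.0, 331.0], [175.0, 337.0], [112.0, 344.0]]
44 [[364.0, 338.0], [303.0, 344.0], [240.0, 351.0], [177.0, 357.0], [114.0, 363.0]]
54 [[366.0, 357.0], [304.0, 364.0], [242.0, 370.0], [179.0, 377.0], [116.0, 383.0]]
```

View pics/c1.png

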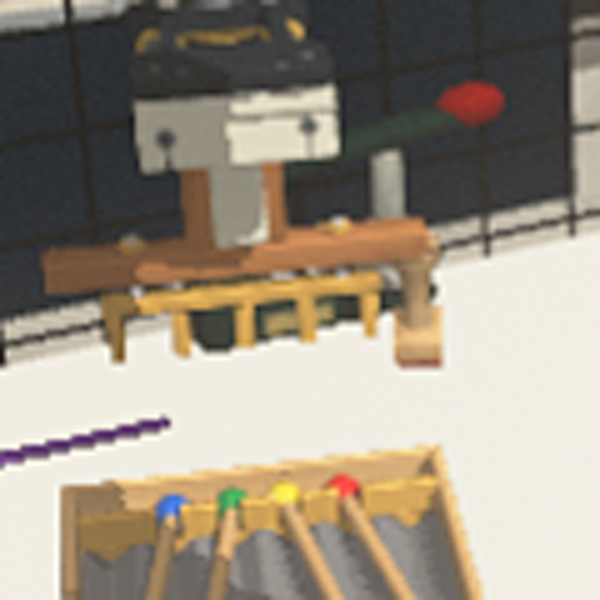

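Run:
```python
from fit import *
q=np.array([.529,.2011,-.279])
def W(q,x,y,z): return [q[0]+x*np.cos(q[2])-y*np.sin(q[2]),q[1]+x*np.sin(q[2])+y*np.cos(q[2]),z]
for n in("scene","top"):
    p=pickle.load(open(n+"0.pkl","rb"));im=p["pixels"];h=cv2.cvtColor(im,cv2.COLOR_BGR2HSV)
    for nm,y,(a,b) in(("blue",.042,(100,125)),("green",.014,(50,85)),("yellow",-.014,(22,34)),("red",-.042,(0,8))):
        u=proj(p,W(q,.072,y,.034)).round().astype(int);r=7
        w=h[u[1]-r:u[1]+r+1,u[0]-r:u[0]+r+1];m=(w[...,0]>=a)&(w[...,0]<=b)&(w[...,1]>170)
        ys,xs=np.nonzero(m);print(n,nm,u,proj(p,W(q,.072,y,.034)).round(1),m.sum(),(xs.mean()+u[0]-r).round(1),(ys.mean()+u[1]-r).round(1))
p=pickle.load(open("scene0.pkl","rb"))
r=regions_of
for nm,P in dict(fl=(.094,.091,.044),fr=(.094,-.091,.044),nrt=(-.091,-.091,.034),nlb=(-.094,.091,0),nrb=(-.094,-.091,0)).items(): print(nm,proj(p,W(q,*P)).round(1))
cv2.imwrite("pics/c2.png",cv2.resize(p["pixels"][220:305,145:250],None,fx=7,fy=7,interpolation=cv2.INTER_CUBIC))
```

```text
scene blue [172 241] [172.2 241. ] 4 173.8 240.2
scene green [184 240] [184.2 239.6] 0 nan nan
scene yellow [196 238] [196.  238.3] 0 nan nan
scene red [208 237] [207.8 237. ] 2 207.5 236.0
top blue [178 205] [177.9 204.8] 28 178.3 205.3
top green [188 207] [187.9 207.4] 22 188.2 207.9
top yellow [198 210] [197.9 210.1] 27 196.8 209.9
top red [208 213] [208.  212.8] 32 206.9 212.4
fl [150.4 235.1]
fr [226.7 226.7]
nrt [238.3 272.3]
nlb [153.  297.7]
nrb [239.  286.1]<stdin>:9: RuntimeWarning: Mean of empty slice.
  ret = ret.dtype.type(ret / rcount)
```

View pics/c2.png

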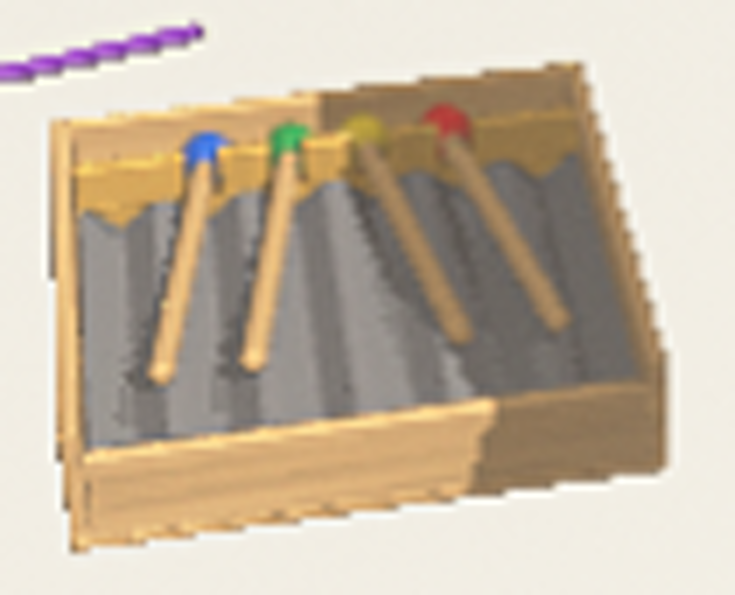

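The scene view puts the tray and comb off by the same ~1.5 px, so their relative alignment is within about 1 mm. The tine ends are about 40 mm below the rake origin, so I expect contact near TCP z 0.093. I'll lower the rake and feel for the pad.

Request:
{"fn": "jog_arm", "kwargs": {"moves": [[[0,0,3],0,1.5],[[0,0,3],0,1.5],[[0,0,2],0,1.5],[[0,0,0.7],0,1.5],[[0,0,0],0,1.5],[[0,0,0],0,1.5],[[0,0,0],0,1.5]]}}

```text
time_s: 9.9
tcp_pos: [0.5725, 0.1889, 0.107]
eef_rot: [-179.9, 0.1, -105.9]
contact_force: [-0.2, -0.2, -3.3]
gripper_width: 0.0234
gripper_force: 25.0
```

Request:
{"fn": "jog_arm", "kwargs": {"moves": [[[0,0,0.2],0,1.5],[[0,0,0.1],0,1.5],[[0,0,0],0,1.5],[[0,0,0],0,1.5]]}}

```text
time_s: 10.4
tcp_pos: [0.572, 0.1887, 0.103]
eef_rot: [180.0, -0.0, -105.9]
contact_force: [0.3, -0.4, -2.4]
gripper_width: 0.0239
gripper_force: 25.0
```

Request:
{"fn": "jog_arm", "kwargs": {"moves": [[[0,0,0.1],0,1.5],[[0,0,0.1],0,1.5],[[0,0,0],0,1.5]]}}

```text
time_s: 10.78
tcp_pos: [0.5719, 0.1886, 0.1009]
eef_rot: [180.0, -0.0, -105.9]
contact_force: [-0.1, 0.7, -2.7]
gripper_width: 0.024
gripper_force: 25.0
```

Request:
{"fn": "jog_arm", "kwargs": {"moves": [[[0,0,0.1],0,1.5],[[0,0,0.1],0,1.5],[[0,0,0],0,1.5]]}}

```text
time_s: 11.15
tcp_pos: [0.5719, 0.1886, 0.0989]
eef_rot: [180.0, -0.0, -105.9]
contact_force: [0.3, -0.0, -2.6]
gripper_width: 0.0238
gripper_force: 25.0
```

Request:
{"fn": "jog_arm", "kwargs": {"moves": [[[0,0,0.1],0,1.5],[[0,0,0],0,1.5]]}}

```text
time_s: 11.4
tcp_pos: [0.5719, 0.1886, 0.098]
eef_rot: [180.0, -0.0, -105.9]
contact_force: [0.7, -0.4, -2.7]
gripper_width: 0.024
gripper_force: 25.0
```

Request:
{"fn": "jog_arm", "kwargs": {"moves": [[[0,0,0.1],0,1.5],[[0,0,0],0,1.5]]}}

```text
time_s: 11.65
tcp_pos: [0.5719, 0.1887, 0.097]
eef_rot: [180.0, -0.0, -105.9]
contact_force: [-0.1, 0.5, -2.7]
gripper_width: 0.0241
gripper_force: 25.0
```

Request:
{"fn": "jog_arm", "kwargs": {"moves": [[[0,0,0.1],0,1.5],[[0,0,0],0,1.5]]}}

```text
time_s: 11.9
tcp_pos: [0.5719, 0.1886, 0.0959]
eef_rot: [180.0, -0.0, -105.9]
contact_force: [-0.3, 0.5, -2.2]
gripper_width: 0.0241
gripper_force: 25.0
```

Request:
{"fn": "jog_arm", "kwargs": {"moves": [[[0,0,0.1],0,1.5],[[0,0,0],0,1.5]]}}

```text
time_s: 12.15
tcp_pos: [0.5719, 0.1887, 0.095]
eef_rot: [180.0, -0.0, -105.9]
contact_force: [-0.2, 0.2, -3.2]
gripper_width: 0.0236
gripper_force: 25.0
```

Request:
{"fn": "jog_arm", "kwargs": {"moves": [[[0,0,0.05],0,1.5],[[0,0,0],0,1.5]]}}

```text
time_s: 12.4
tcp_pos: [0.572, 0.1887, 0.0945]
eef_rot: [180.0, -0.0, -105.9]
contact_force: [0.1, 0.5, -2.9]
gripper_width: 0.0237
gripper_force: 25.0
```

Request:
{"fn": "jog_arm", "kwargs": {"moves": [[[0,0,0.1],0,1.5],[[0,0,0],0,1.5]]}}

```text
time_s: 12.65
tcp_pos: [0.5719, 0.1886, 0.0935]
eef_rot: [180.0, -0.0, -105.9]
contact_force: [-0.6, -0.9, -3.1]
gripper_width: 0.0238
gripper_force: 25.0
```

Request:
{"fn": "jog_arm", "kwargs": {"moves": [[[0,0,0.05],0,1.5],[[0,0,0],0,1.5]]}}

```text
time_s: 12.9
tcp_pos: [0.572, 0.1887, 0.093]
eef_rot: [180.0, -0.0, -105.9]
contact_force: [0.4, -0.2, -2.7]
gripper_width: 0.0236
gripper_force: 25.0
```

Request:
{"fn": "jog_arm", "kwargs": {"moves": [[[0,0,0.05],0,1.5],[[0,0,0],0,1.5]]}}

```text
time_s: 13.15
tcp_pos: [0.572, 0.1887, 0.0925]
eef_rot: [180.0, -0.0, -105.9]
contact_force: [-0.9, -0.5, -2.5]
gripper_width: 0.0239
gripper_force: 25.0
```

Request:
{"fn": "jog_arm", "kwargs": {"moves": [[[0,0,0.1],0,1.5],[[0,0,0],0,1.5]]}}

```text
time_s: 13.4
tcp_pos: [0.5721, 0.1887, 0.0918]
eef_rot: [-180.0, 0.0, -105.9]
contact_force: [-1.4, 0.0, 0.3]
gripper_width: 0.0239
gripper_force: 25.0
```

Request:
{"fn": "jog_arm", "kwargs": {"moves": [[[0,0,0.05],0,1.5],[[0,0,0],0,1.5]]}}

```text
time_s: 13.65
tcp_pos: [0.5721, 0.1887, 0.0914]
eef_rot: [-180.0, 0.0, -105.9]
contact_force: [-1.0, -0.2, 1.8]
gripper_width: 0.0237
gripper_force: 25.0
```

Request:
{"fn": "jog_arm", "kwargs": {"moves": [[[0,0,0.05],0,1.5],[[0,0,0],0,1.5]]}}

```text
time_s: 13.9
tcp_pos: [0.5721, 0.1887, 0.0909]
eef_rot: [-180.0, 0.0, -105.9]
contact_force: [-1.8, -0.3, 3.9]
gripper_width: 0.0239
gripper_force: 25.0
```

Request:
{"fn": "jog_arm", "kwargs": {"moves": [[[0,0.1,-0.03],0,1.5],[[0,0.3,0],0,1.5],[[0,0.3,0],0,1.5],[[0,0.3,0],0,1.5]]}}

```text
time_s: 14.4
tcp_pos: [0.5627, 0.1918, 0.0911]
eef_rot: [-179.9, 0.0, -105.9]
contact_force: [3.2, -1.0, 3.2]
gripper_width: 0.0239
gripper_force: 25.0
```

Request:
{"fn": "jog_arm", "kwargs": {"moves": [[[0,0.3,0],0,1.5],[[0,0.3,0],0,1.5],[[0,0.3,0],0,1.5],[[0,0.3,0],0,1.5]]}}

```text
time_s: 14.9
tcp_pos: [0.5508, 0.1949, 0.091]
eef_rot: [-180.0, 0.0, -105.9]
contact_force: [3.1, -0.2, 3.3]
gripper_width: 0.024
gripper_force: 25.0
```

Request:
{"fn": "jog_arm", "kwargs": {"moves": [[[0,0.3,-0.02],0,1.5],[[0,0.4,0],0,1.5],[[0,0.4,0],0,1.5],[[0,0.4,0],0,1.5]]}}

```text
time_s: 15.4
tcp_pos: [0.5361, 0.1989, 0.091]
eef_rot: [180.0, -0.0, -105.9]
contact_force: [4.1, -1.4, 3.7]
gripper_width: 0.0242
gripper_force: 25.0
```

Request:
{"fn": "jog_arm", "kwargs": {"moves": [[[0,0.4,0],0,1.5],[[0,0.4,0],0,1.5],[[0,0.4,0],0,1.5],[[0,0.4,0],0,1.5]]}}

```text
time_s: 15.9
tcp_pos: [0.5208, 0.2033, 0.091]
eef_rot: [180.0, -0.0, -105.9]
contact_force: [3.4, -1.4, 2.7]
gripper_width: 0.0239
gripper_force: 25.0
```

Request:
{"fn": "jog_arm", "kwargs": {"moves": [[[0,0.4,0],0,1.5],[[0,0.4,0],0,1.5],[[0,0.4,0],0,1.5],[[0,0.4,0],0,1.5]]}}

```text
time_s: 16.4
tcp_pos: [0.5053, 0.2077, 0.0911]
eef_rot: [180.0, -0.0, -105.9]
contact_force: [3.2, -1.4, 2.3]
gripper_width: 0.0239
gripper_force: 25.0
```

Request:
{"fn": "jog_arm", "kwargs": {"moves": [[[0,0.4,0],0,1.5],[[0,0.4,0],0,1.5],[[0,0.4,0],0,1.5],[[0,0.4,0],0,1.5]]}}

```text
time_s: 16.9
tcp_pos: [0.49, 0.212, 0.091]
eef_rot: [180.0, -0.0, -105.9]
contact_force: [2.8, -1.3, 3.1]
gripper_width: 0.0238
gripper_force: 25.0
```

Request:
{"fn": "jog_arm", "kwargs": {"moves": [[[0,0.4,0],0,1.5],[[0,0.4,0],0,1.5],[[0,0.3,0],0,1.5],[[0,0,0],0,1.5]]}}

```text
time_s: 17.4
tcp_pos: [0.4792, 0.2151, 0.091]
eef_rot: [180.0, -0.0, -105.9]
contact_force: [1.0, -0.1, 3.2]
gripper_width: 0.0235
gripper_force: 25.0
```

```bash
python3 look.py 2
```

```text
17.5 [0.4793 0.2151 0.0909] [ 1.7996e+02 -1.0000e-02 -1.0593e+02] [[1.56, 0.5, 3.35], [1.11, 0.39, 3.75]] [ 0.305 -0.156 -0.053]
```

View pics/v2.png

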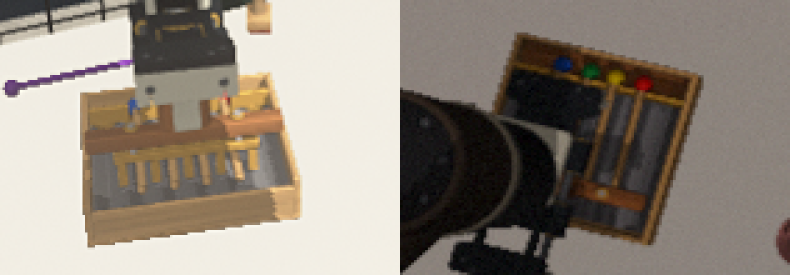

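The view shows the tips standing between the tines (scene crop around (135–215,180)), and the yellow and red picks are straight in the top view. I'll lift and check.

Request:
{"fn": "jog_arm", "kwargs": {"moves": [[[0,0,-0.3],0,1.5],[[0,0,-0.6],0,1.5],[[0,0,-1.5],0,1.5],[[0,0,-3],0,1.5],[[0,0,-3],0,1.5],[[0,0,-1.8],0,1.5],[[0,0,0],-8.45,1.5],[[0,0,0],-8.45,1.5],[[0,0,0],0,1.5],[[0,0,0],0,1.5]]}}

```text
time_s: 18.75
tcp_pos: [0.4796, 0.2149, 0.1934]
eef_rot: [-180.0, 0.0, -89.2]
contact_force: [0.3, 0.3, -2.0]
gripper_width: 0.024
gripper_force: 25.0
```

Request:
{"fn": "jog_arm", "kwargs": {"moves": [[[3.41,-0.2,0],0,1.5],[[3.41,-0.2,0],0,1.5],[[3.41,-0.2,0],0,1.5],[[3.41,-0.2,0],0,1.5],[[3.41,-0.2,0],0,1.5],[[3.41,-0.2,0],0,1.5],[[3.41,-0.2,0],0,1.5],[[3.41,-0.2,0],0,1.5],[[3.41,-0.2,0],0,1.5],[[3.41,-0.2,0],0,1.5],[[0,0,0],0,1.5],[[0,0,0],0,1.5]]}}

```text
time_s: 20.25
tcp_pos: [0.5053, -0.1256, 0.193]
eef_rot: [180.0, 0.0, -89.1]
contact_force: [0.4, 0.1, -3.3]
gripper_width: 0.0241
gripper_force: 25.0
```

```bash
python3 look.py 3
```

```text
20.35 [ 0.5055 -0.125   0.1931] [ 1.800e+02  1.000e-02 -8.903e+01] [[-1.02, 1.19, -2.68], [-0.6, -0.57, -2.97]] [ 0.058  0.126 -0.019]
```

View pics/v3.png

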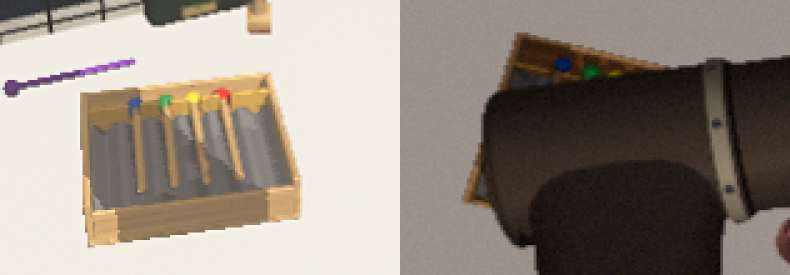

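All four picks now lie straight and parallel in their grooves. I'll put the rake back on the rest.

Request:
{"fn": "jog_arm", "kwargs": {"moves": [[[0.06,0.06,3],0,1.5],[[0,0,3],0,1.5],[[0,0,2],0,1.5],[[0,0,1.2],0,1.5],[[0,0,0.4],0,1.5],[[0,0,0.2],0,1.5],[[0,0,0],0,1.5],[[0,0,0],0,1.5]]}}

```text
time_s: 21.35
tcp_pos: [0.5053, -0.1262, 0.0956]
eef_rot: [-179.9, 0.0, -89.0]
contact_force: [-0.2, 0.6, -2.1]
gripper_width: 0.0237
gripper_force: 25.0
```

Request:
{"fn": "jog_arm", "kwargs": {"moves": [[[0,0,0.1],0,1.5],[[0,0,0.05],0,1.5],[[0,0,0],0,1.5],[[0,0,0],0,1.5]]}}

```text
time_s: 21.85
tcp_pos: [0.5049, -0.1262, 0.0936]
eef_rot: [180.0, -0.0, -89.0]
contact_force: [-0.6, -0.3, -2.5]
gripper_width: 0.024
gripper_force: 25.0
```

Request:
{"fn": "jog_arm", "kwargs": {"moves": [[[0,0,0.05],0,1.5],[[0,0,0],0,1.5],[[0,0,0],0,1.5]]}}

```text
time_s: 22.22
tcp_pos: [0.5049, -0.1262, 0.093]
eef_rot: [180.0, -0.0, -89.0]
contact_force: [0.4, 0.7, -2.8]
gripper_width: 0.0239
gripper_force: 25.0
```

Request:
{"fn": "jog_arm", "kwargs": {"moves": [[[0,0,0.05],0,1.5],[[0,0,0],0,1.5],[[0,0,0],0,1.5]]}}

```text
time_s: 22.6
tcp_pos: [0.505, -0.1262, 0.093]
eef_rot: [-180.0, -0.0, -89.0]
contact_force: [-2.6, 1.7, 5.4]
gripper_width: 0.0237
gripper_force: 25.0
```

Seated. I'll release it slowly, then retreat.

Request:
{"fn": "jog_arm", "kwargs": {"moves": [[[0,0,-0.03],0,2.6],[[0,0,0],0,3.2],[[0,0,0],0,5],[[0,0,0],0,7],[[0,0,0],0,8.7],[[0,0,0],0,8.7],[[0,0,0],0,8.7],[[0,0,0],0,8.7],[[0,0,0],0,8.7]]}}

```text
time_s: 23.72
tcp_pos: [0.5049, -0.1262, 0.0929]
eef_rot: [-180.0, 0.0, -89.0]
contact_force: [0.0, -0.8, 0.1]
gripper_width: 0.0869
gripper_force: 0.0
```

Request:
{"fn": "jog_arm", "kwargs": {"moves": [[[0,0,-2],0,8.7],[[0,0,-4],0,8.7],[[0,0,-4],0,8.7],[[0,0,-3.4],0,8.7],[[4.3,2.6,0],0,8.7],[[4.3,2.6,0],0,8.7],[[4.3,2.6,0],0,8.7],[[4.3,2.6,0],0,8.7],[[4.3,2.6,0],0,8.7],[[4.3,2.6,0],0,8.7],[[4.3,2.6,0],0,8.7],[[4.3,2.6,0],0,8.7]]}}

```text
time_s: 25.22
tcp_pos: [0.3018, -0.4751, 0.227]
eef_rot: [-180.0, -0.0, -89.0]
contact_force: [0.7, -0.2, 0.3]
gripper_width: 0.087
gripper_force: 0.0
```

Request:
{"fn": "jog_arm", "kwargs": {"moves": [[[4.3,2.6,0],0,8.7],[[4.3,2.6,0],0,8.7],[[4.3,2.6,0],0,8.7],[[4.3,2.6,0],0,8.7],[[0,0,0],0,8.7],[[0,0,0],0,8.7],[[0,0,0],0,8.7]]}}

```text
time_s: 26.1
tcp_pos: [0.2024, -0.6468, 0.2271]
eef_rot: [-180.0, -0.0, -89.0]
contact_force: [0.6, 0.0, 0.4]
gripper_width: 0.0867
gripper_force: 0.0
```

```bash
python3 look.py 4
python3 - <<'E'
from fit import *
p=pickle.load(open("top4.pkl","rb"));im=p["pixels"].astype(int)
dd=im[:,:,2]-im[:,:,0]
print(fit(p,RAKE,cv2.medianBlur((dd>35).astype(np.uint8),3),(265,222,352,264),[.505,-.125,.02]))
q=np.array([.529,.2011,-.279])
def W(x,y,z): return [q[0]+x*np.cos(q[2])-y*np.sin(q[2]),q[1]+x*np.sin(q[2])+y*np.cos(q[2]),z]
v=cv2.resize(p["pixels"][130:310,120:360],None,fx=3.3,fy=3.3,interpolation=3)
for y in(-.042,-.014,.014,.042):
    u=(proj(p,W(-.06,y,.027))+.5-[120,130])*3.3;cv2.circle(v,tuple(np.round(u).astype(int).tolist()),3,(255,255,0),-1)
cv2.imwrite("pics/f.png",v)
E
```

```text
26.2 [ 0.2026 -0.6469  0.2274] [-1.7998e+02 -3.0000e-02 -8.8940e+01] [[-0.04, -0.1, 0.22], [0.52, -0.77, 0.13]] [0.023 0.099 0.035]
(array([ 0.50524102, -0.12636226,  0.01201685]), np.float64(0.15682515501976013))
```

View pics/f.png

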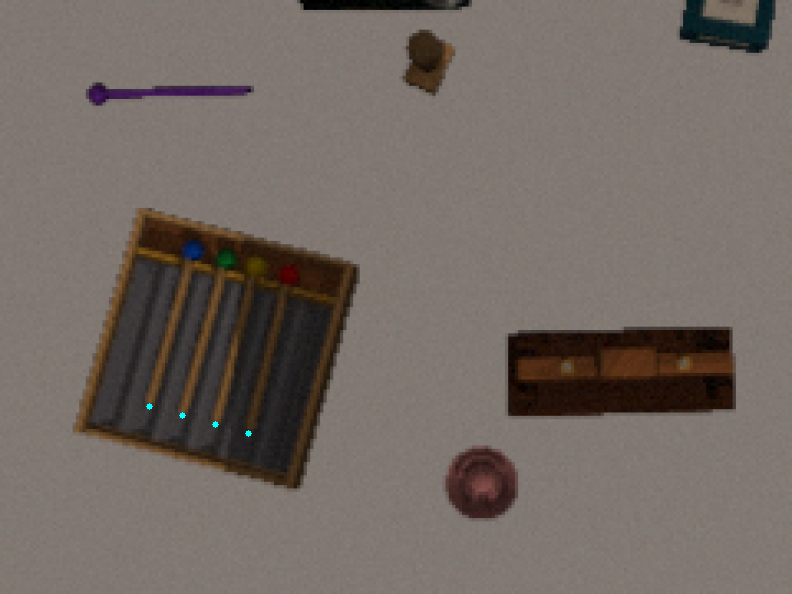

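The final picture shows all four shafts ending at their groove middles, near (150,405), (183,413), (217,422) and (250,428). The rake is home on its rest, and the rose and stamp are where they were. Handing in.

```bash
python3 -c "
from plant import *
print(close_job())"
```

```text
the job is handed in; nothing more can be done
None
```

I combed all four picks straight into their grooves at about 5.5–7.5 N measured, put the rake back on its rest, and handed in the job at about 26 s; no verdict came back.

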